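# Change over the touch-latch cases beside the microscope

## Robot

A 6-joint arm with a two-finger parallel gripper is mounted at the origin on the work surface. World frame = base frame: x ahead of the robot, y to its left, z up, the work surface at z = 0. Lengths are in m, angles in rad, forces in N, time in s.
With the tool pointing down it reaches from about 0.25 to 0.775 m from the base axis. Payload 4 kg.
Tool frame: the origin (TCP) lies midway between the tips of the shut fingers; the grasp point (between the pads) lies 19 mm behind it (robot.tcp_to_grasp is the z of the grasp point in the tool frame, in m); z points along the fingers, y is the line along which they close (so a half turn about z gives the same grasp; the last joint's range is limited). The gripper opens to 94 mm and grips with 3 to 60 N. Pads are 16 mm wide; open, the fingers measure 119 mm over their backs; the gripper's body (75 mm by 177 mm) begins 78 mm behind the grasp point.
Start: joints at [-1.329, 0.087, 1.371, -0, 1.684, -0.103], TCP at [0.186, -0.518, 0.206] pointing down, gripper open.
Joint ranges: [-3.1, 3.1], [-0.76, 2.03], [0.27, 2.55], [-1.08, 4.22], [0.17, 2.65], [-2.57, 2.57]. Speed limits (rad/s): [2.79, 2.79, 3.14, 3.14, 3.14, 3.14].

## Interface

Orientations are given as [roll, pitch, yaw] about the fixed x, y, z axes, in that order (R = Rz(yaw) Ry(pitch) Rx(roll)).
In Python, from bench import robot gives the robot as it stands. The module is installed in compiled form; this text tells all that it offers.
- The arm moves only by the tool move_arm, never from a script. Its argument "motion" is one flat list of numbers, 7 for each row, row after row: the turn, a rotation vector about the tool's x, y, z in units of 45 degrees (1.0 is 45 degrees), then the shift along the tool's x, y, z in units of 100 mm (1.0 is 100 mm), then the opening, from 0 (shut) to 1 (fully open). A call has 1 to 12 rows; each row shifts and turns the commanded pose from where the row before left it, along the tool's axes as they then stand; what a row does not reach is not made up. A row lasts 1/12 s, in which the tool goes at most 41.7 mm and 7.16 degrees, less where a joint would pass 70% of its speed; a pose out of reach is approached as far as the arm can. A call with a number of a shift or a turn outside -1 to 1 is refused whole. A call with a gripper value outside its range is refused whole. The fingers move at their own pace and stop on an object; the grip force is fixed at half the most. Time passes only in rows, so rows that do not move let the fingers close. It gives the time, the measured TCP pose, the force, the opening and the grip force at its end, in the units of the state.
- robot.get_obs(): the state, without advancing time (a new reading comes with each control period).
- robot.snapshot(name): name is "side" or "top"; returns the picture (480x640x3 uint8, red, green, blue); there is no depth.
- robot.get_calibration(name): a dict with "fx", "fy", "cx", "cy" (pixels), "R" (3x3) and "t" (3): a world point X has camera coordinates R X + t. Camera axes: x right, y down, z forward; pixel columns grow to the right and rows downward; lengths in m; the calibration is good to about 2 mm. A picture is of the moment at which its call begins. get_calibration takes no time and is no camera call.
- robot.close_job(): hands the job in; it is judged then, once.
The state is a dict: "time": time; "joint_positions": joint angles; "qvel": joint speeds; "joint_torque": joint torques, N m; "tool_pos": TCP position; "ee_rot": TCP orientation; "wrist_force": force on the tool from outside, world axes, zero at the start; "wrist_torque": the same for the moment, N m; "width": finger opening in m; "finger_force": force on a finger pad.
Only numpy, scipy, OpenCV 4.12 (cv2) and the standard library are available. Lean on these libraries where they do the work, as an engineer would, in place of code of your own. Each camera call takes 0.05 s, during which the arm holds its last target. There are 200 camera calls.

## Task

The dissecting is done and the slides are wanted next. Press down the lid of the widest of the three white-lidded bench cases, which stands ajar, until its touch latch holds it shut and flat, then press the lid of the narrowest case so that it springs ajar. Leave the lid of the middle-sized case shut.

Things in the scene. Friction and masses are not known exactly. Their poses are not given: they have to be found in the camera images.
- wide_press (a point): Press spot on the lid of the widest case (165 mm wide, starts ajar). All 3: fixed, 120 mm deep, grey base, white lid, lid top 70 mm above the bench when shut. Point: on the lid's top, mid-width, centre of a dark pad (22 x 60 mm), 18 mm from the free edge, 96 from the hinge. x points to the hinge, z out of the lid: upright when shut, leaning 0.36 rad when ajar (point 34 mm higher).
- narrow_press (a point): The same spot on the narrowest case (80 mm wide, starts shut). Touch latch of all 3: press the pad straight down until the lid stops, 8 mm below shut height, then lift: a shut lid springs up to 0.36 rad, an ajar one catches flat. Each full press swaps it; one under 6 mm may not. Pressed slowly (30 mm/s) it resists with 3 to 6 N, so a 12 N force stop trips only at the stop.
- middle_press (a point): The same spot on the middle-sized case (120 mm wide, starts shut, to be left shut). Its hinge, as on all 3, runs along the side facing the robot (turned up to 0.2 rad), 62 mm above the bench.
There are look-alikes about, which are no part of the job. What is shaped like the part that bears wide_press but brown or red is not meant.

How it is judged:
On the way, in this order (a step that is already met when the one before it is completed fails the run):
1. the widest case's lid is flat (within 0.05 rad) (angle between wide_press's own z axis and vertical below 0.05 rad), for 0.2 s.
2. the narrowest case's lid has sprung ajar (angle between narrow_press's own z axis and vertical above 0.25 rad), for 0.2 s.
At the end, for the whole second after the job is handed in: The widest case's lid is latched flat (within 0.05 rad of level), the narrowest case's lid stands ajar by more than 0.25 rad, and the middle-sized case's lid is still shut (within 0.05 rad of level) (angle between each of wide_press, middle_press's own z axis and vertical below 0.05 rad and angle between narrow_press's own z axis and vertical above 0.25 rad); the robot touches nothing.
It fails at once if the middle-sized case's lid springs open (angle between middle_press's own z axis and vertical above 0.15 rad).
It also fails if it takes over 40 s, if anything falls off the work surface, if the arm or the gripper's body presses on something with over 40 N, if the wrist force passes 120 N, or if a joint passes its speed limit or range.

## Working session

There is one attempt and no reset: what is moved stays moved. The work goes in short steps, Python scripts to look and compute and a tool call to move; the robot and the scene stay as the last step left them, time stands still between calls to the robot, and variables do not carry over. Pictures are saved under pics/ and viewed, at most 10 in all, crops included, and the job is handed in when it is done.

Besides the shell and the picture viewer there is one more tool, called after ">>>" by a JSON object that holds its "method" and its "body", one argument or row to a line. move_arm: Moves the arm, as the interface text tells. Shifts and turns lie within -1 to 1; 1 stands for 100 mm of shift or 45 degrees of turn. Its arguments: {"type":"object","properties":{"motion":{"type":"array","items":{"type":"number"}}},"required":["motion"]}

```bash
mkdir -p pics; python3 - <<'E'
from bench import robot
import cv2
for n in("top","side"):
    cv2.imwrite(f"pics/{n}0.png",robot.snapshot(n)[:,:,::-1]); c=robot.get_calibration(n); print(n,c)
print(robot.get_obs())
E
```

```text
top {'fx': 562.9327995564379, 'fy': 562.9327995564379, 'cx': 331.05778550124023, 'cy': 237.34345891645336, 'R': array([[-0.01855233, -0.99967304, -0.01759628],
       [-0.98909727,  0.02092191, -0.14576993],
       [ 0.14609042,  0.01470006, -0.98916202]]), 't': array([0.22027597, 0.48638207, 1.5789766 ])}
side {'fx': 547.7073947884049, 'fy': 547.7073947884049, 'cx': 321.4558175845717, 'cy': 237.58630179141528, 'R': array([[-0.80007173, -0.59990004,  0.00227642],
       [-0.38272138,  0.50749652, -0.77199198],
       [ 0.46196274, -0.61852019, -0.63562819]]), 't': array([0.50511567, 0.13691838, 1.12469354])}
{'time': 0.1, 'joint_positions': array([-1.32910922e+00,  8.78761728e-02,  1.37206839e+00, -4.36802057e-06,
        1.68359882e+00, -1.03097480e-01]), 'qvel': array([ 6.19949515e-04, -9.87770773e-04, -4.63254799e-03,  7.89166251e-04,
       -1.36340048e-04, -1.52390150e-05]), 'joint_torque': array([ 1.26185252e-03, -3.41251588e+01, -3.03302836e+01,  7.20754266e-02,
        3.04628082e-02, -9.41072381e-05]), 'tool_pos': array([ 0.18577583, -0.51716113,  0.20444153]), 'ee_rot': array([-3.13965184e+00, -1.96440280e-04,  3.44783907e-01]), 'wrist_force': array([-0.41146126, -0.46443564,  0.85514082]), 'wrist_torque': array([-0.00484918,  0.02550567, -0.01590298]), 'finger_force': 0.0, 'width': 0.09412219744415172}
```

View pics/top0.png

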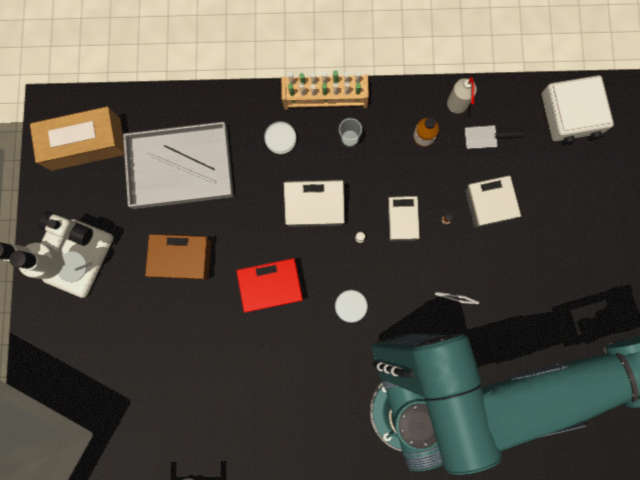

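View pics/side0.png

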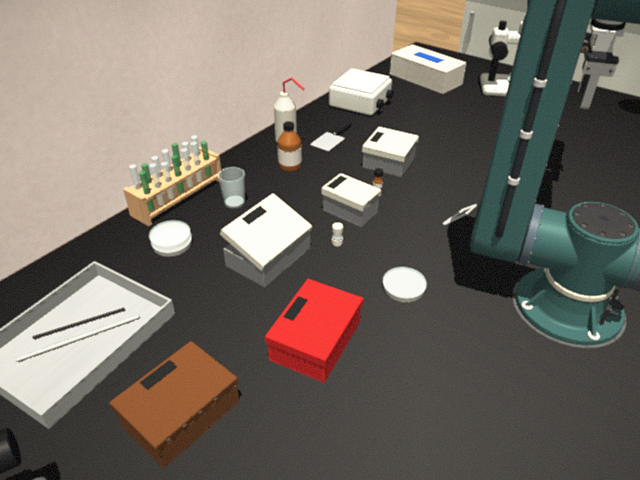

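Top view: the candidates are white-lidded cases at (314,203) (widest, ajar in the side view), (403,218) (narrowest) and (494,200) (middle). Look-alikes are brown (178,257) and red (270,285), plus a white instrument at (578,107). The wide pad is near (314,188), the narrow one near (403,203). I'll check these in a close crop.

```bash
python3 - <<'E'
import cv2,numpy as np
i=cv2.imread("pics/top0.png")[165:250,270:530]
cv2.imwrite("pics/c1.png",cv2.resize(i,None,fx=3,fy=3,interpolation=cv2.INTER_CUBIC))
s=cv2.imread("pics/side0.png")[120:290,210:430]
cv2.imwrite("pics/c2.png",cv2.resize(s,None,fx=3,fy=3,interpolation=cv2.INTER_CUBIC))
from bench import robot
def pt(n,u,v,z):
    c=robot.get_calibration(n);R,t=c['R'],c['t']
    d=R.T@np.array([(u-c['cx'])/c['fx'],(v-c['cy'])/c['fy'],1]);o=-R.T@t
    return (o+d*(z-o[2])/d[2]).round(4)
print(pt("top",314,188,.104),pt("top",403,203,.07),pt("top",491,185.5,.07))
print(pt("side",257,214.5,.104),pt("side",337,183,.07),pt("side",377,137,.07))
E
```

```text
[0.621  0.2546 0.104 ] [0.5799 0.0045 0.07  ] [ 0.6249 -0.2465  0.07  ]
[0.6155 0.2541 0.104 ] [0.5774 0.0087 0.07  ] [ 0.6219 -0.2438  0.07  ]
```

View pics/c1.png

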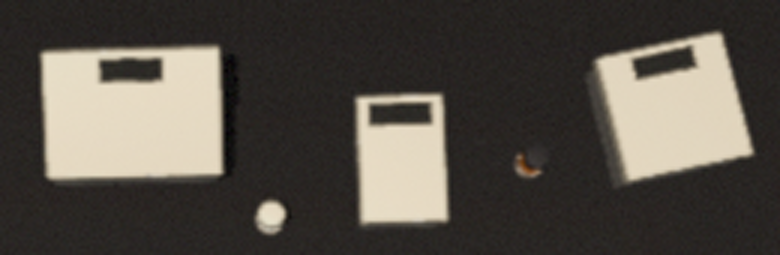

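View pics/c2.png

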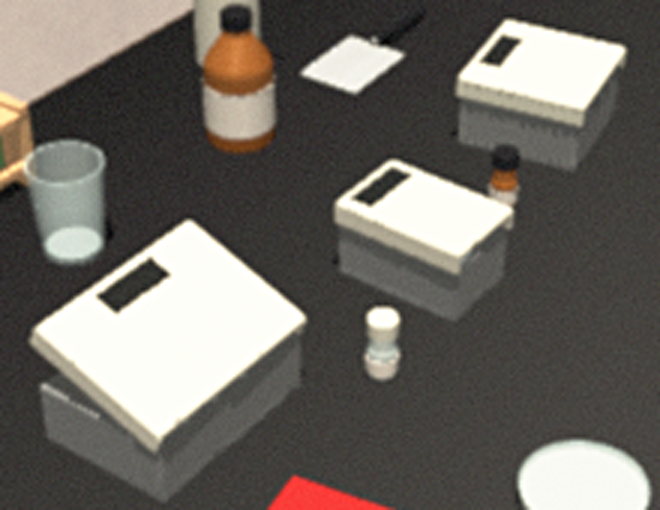

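Checks: the two views agree within 5 mm. The wide pad is at (0.618, 0.254, 0.104) and the narrow pad at (0.579, 0.006, 0.07), both within reach. Now I'll shut the fingers and travel above the wide pad.

>>> {"method": "move_arm", "body": {
  "motion": [0,0,0,0.28,-0.241,0,0,0,0,0,0.28,-0.241,0,0,0,0,0,0.28,-0.241,0,0,0,0,0,0.28,-0.241,0,0,0,0,0,0.28,-0.241,0,0,0,0,0,0.28,-0.241,0,0,0,0,0,0.28,-0.241,0,0,0,0,0,0.28,-0.241,0,0,0,0,0,0.28,-0.241,0,0,0,0,0,0.28,-0.241,0,0,0,0,0,0.28,-0.241,0,0,0,0,0,0.28,-0.241,0,0]
}}

```text
time: 1.1
tool_pos: [0.4046, -0.13, 0.2052]
ee_rot: [-3.142, 0.0, 0.345]
wrist_force: [0.6, -1.7, 0.1]
width: 0.0175
finger_force: 0.0
```

>>> {"method": "move_arm", "body": {
  "motion": [0,0,0,0.28,-0.241,0,0,0,0,0,0.28,-0.241,0,0,0,0,0,0.28,-0.241,0,0,0,0,0,0.28,-0.241,0,0,0,0,0,0.28,-0.241,0,0,0,0,0,0.28,-0.241,0,0,0,0,0,0.28,-0.241,0,0,0,0,0,0.28,-0.241,0,0,0,0,0,0.28,-0.241,0,0,0,0,0,0.28,-0.241,0,0,0,0,0,0.28,-0.241,0,0,0,0,0,0.28,-0.241,0,0]
}}

```text
time: 2.1
tool_pos: [0.6231, 0.2555, 0.2045]
ee_rot: [3.141, 0.001, 0.345]
wrist_force: [0.3, -0.4, 0.0]
width: 0.0002
finger_force: 0.0
```

>>> {"method": "move_arm", "body": {
  "motion": [0,0,0,0,0,0.25,0,0,0,0,0,0,0.25,0,0,0,0,0,0,0.25,0,0,0,0,0,0,0.05,0,0,0,0,0,0,0.025,0,0,0,0,0,0,0.025,0,0,0,0,0,0,0.025,0,0,0,0,0,0,0.025,0,0,0,0,0,0,0.025,0,0,0,0,0,0,0.025,0,0,0,0,0,0,0.025,0,0,0,0,0,0,0.025,0]
}}

```text
time: 3.1
tool_pos: [0.6233, 0.2539, 0.1059]
ee_rot: [3.141, -0.002, 0.345]
wrist_force: [0.9, -0.7, 2.9]
width: 0.0007
finger_force: 1.4
```

>>> {"method": "move_arm", "body": {
  "motion": [0,0,0,0,0,0.025,0,0,0,0,0,0,0.025,0,0,0,0,0,0,0.025,0,0,0,0,0,0,0.025,0,0,0,0,0,0,0.025,0,0,0,0,0,0,0.025,0,0,0,0,0,0,0.025,0,0,0,0,0,0,0.025,0,0,0,0,0,0,0.025,0]
}}

```text
time: 3.85
tool_pos: [0.6232, 0.2539, 0.0829]
ee_rot: [3.141, -0.001, 0.345]
wrist_force: [2.0, 0.1, 3.5]
width: 0.0004
finger_force: 1.9
```

Contact was made at the expected height, with 3 N of resistance as described. I'll continue to the stop.

>>> {"method": "move_arm", "body": {
  "motion": [0,0,0,0,0,0.025,0,0,0,0,0,0,0.025,0,0,0,0,0,0,0.025,0,0,0,0,0,0,0.025,0,0,0,0,0,0,0.025,0,0,0,0,0,0,0.025,0]
}}

```text
time: 4.35
tool_pos: [0.6234, 0.2538, 0.0681]
ee_rot: [3.141, -0.001, 0.345]
wrist_force: [4.3, 0.5, 5.2]
width: 0.0005
finger_force: 2.7
```

>>> {"method": "move_arm", "body": {
  "motion": [0,0,0,0,0,0.025,0,0,0,0,0,0,0.02,0]
}}

```text
time: 4.52
tool_pos: [0.6236, 0.2538, 0.0638]
ee_rot: [3.141, -0.002, 0.345]
wrist_force: [3.9, 1.2, 5.9]
width: 0.0009
finger_force: 2.8
```

>>> {"method": "move_arm", "body": {
  "motion": [0,0,0,0,0,0.01,0,0,0,0,0,0,0.01,0]
}}

```text
time: 4.68
tool_pos: [0.6237, 0.2539, 0.0633]
ee_rot: [3.141, -0.002, 0.345]
wrist_force: [2.0, -0.2, 12.3]
width: 0.0005
finger_force: 6.2
```

The lid reached its stop (12.3 N at z = 0.063). I'll lift straight up and take a look.

>>> {"method": "move_arm", "body": {
  "motion": [0,0,0,0,0,-0.025,0,0,0,0,0,0,-0.025,0,0,0,0,0,0,-0.025,0,0,0,0,0,0,-0.05,0,0,0,0,0,0,-0.15,0,0,0,0,0,0,-0.25,0,0,0,0,0,0,-0.25,0,0,0,0,0,0,-0.25,0,0,0,0,0,0,-0.25,0,0,0,0,0,0,0,0]
}}

```text
time: 5.52
tool_pos: [0.6232, 0.2545, 0.1937]
ee_rot: [-3.141, -0.004, 0.345]
wrist_force: [0.3, 0.2, 1.2]
width: 0.0006
finger_force: 0.0
```

```bash
python3 - <<'E'
from bench import robot
import cv2
s=robot.snapshot("side")[120:290,210:430,::-1]
cv2.imwrite("pics/c3.png",cv2.resize(s,None,fx=3,fy=3,interpolation=cv2.INTER_CUBIC))
E
```

```text
(no output)
```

View pics/c3.png

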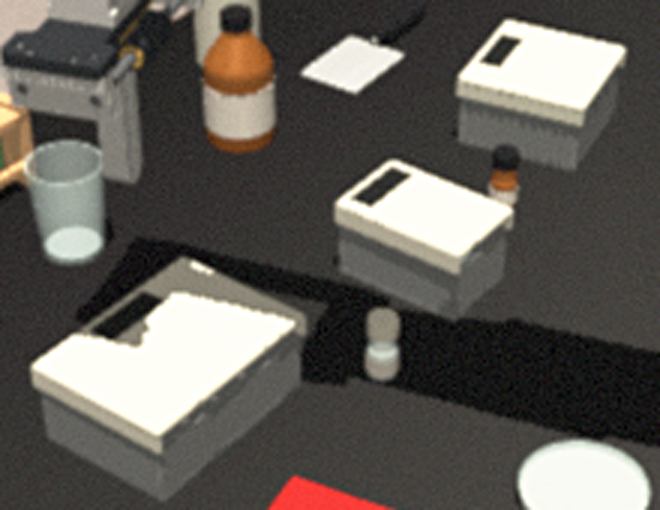

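The wide lid now lies flat: its front edge is flush with the base at crop (160,440), and the other two lids are still shut. Next is the narrow case.

>>> {"method": "move_arm", "body": {
  "motion": [0,0,0,-0.157,0.274,0,0,0,0,0,-0.157,0.274,0,0,0,0,0,-0.157,0.274,0,0,0,0,0,-0.157,0.274,0,0,0,0,0,-0.157,0.274,0,0,0,0,0,-0.157,0.274,0,0,0,0,0,-0.157,0.274,0,0,0,0,0,-0.157,0.274,0,0,0,0,0,0,0,0,0]
}}

```text
time: 6.32
tool_pos: [0.5757, 0.0003, 0.1853]
ee_rot: [-3.141, 0.009, 0.339]
wrist_force: [0.7, -0.1, -0.5]
width: 0.0003
finger_force: 0.0
```

>>> {"method": "move_arm", "body": {
  "motion": [0,0,0,0,0,0.25,0,0,0,0,0,0,0.25,0,0,0,0,0,0,0.25,0,0,0,0,0,0,0.25,0,0,0,0,0,0,0.1,0,0,0,0,0,0,0,0]
}}

```text
time: 6.82
tool_pos: [0.5748, 0.0061, 0.0734]
ee_rot: [-3.137, 0.01, 0.345]
wrist_force: [-0.4, 0.1, -0.2]
width: 0.0005
finger_force: 0.0
```

>>> {"method": "move_arm", "body": {
  "motion": [0,0,0,0.04,0.015,0,0,0,0,0,0,0,0.025,0,0,0,0,0,0,0.025,0,0,0,0,0,0,0.025,0]
}}

```text
time: 7.15
tool_pos: [0.5841, 0.005, 0.0729]
ee_rot: [3.14, -0.003, 0.345]
wrist_force: [-0.4, 0.2, 0.7]
width: 0.0004
finger_force: 0.0
```

>>> {"method": "move_arm", "body": {
  "motion": [0,0,0,0,0,0.02,0,0,0,0,0,0,0.01,0]
}}

```text
time: 7.32
tool_pos: [0.5838, 0.005, 0.0696]
ee_rot: [3.141, -0.002, 0.345]
wrist_force: [-0.0, 0.1, 4.5]
width: 0.0004
finger_force: 2.0
```

>>> {"method": "move_arm", "body": {
  "motion": [0,0,0,0,0,0.025,0,0,0,0,0,0,0.025,0]
}}

```text
time: 7.48
tool_pos: [0.584, 0.005, 0.0648]
ee_rot: [3.14, -0.003, 0.345]
wrist_force: [0.6, 0.6, 5.0]
width: 0.0006
finger_force: 2.5
```

>>> {"method": "move_arm", "body": {
  "motion": [0,0,0,0,0,0.015,0,0,0,0,0,0,0.01,0]
}}

```text
time: 7.65
tool_pos: [0.5841, 0.005, 0.0625]
ee_rot: [3.14, -0.003, 0.345]
wrist_force: [-1.2, 0.8, 11.0]
width: 0.0007
finger_force: 5.4
```

>>> {"method": "move_arm", "body": {
  "motion": [0,0,0,0,0,0.01,0,0,0,0,0,0,0,0]
}}

```text
time: 7.82
tool_pos: [0.5841, 0.005, 0.0625]
ee_rot: [3.14, -0.003, 0.345]
wrist_force: [-0.6, 0.8, 11.5]
width: 0.0004
finger_force: 5.4
```

>>> {"method": "move_arm", "body": {
  "motion": [0,0,0,0,0,-0.025,0,0,0,0,0,0,-0.025,0,0,0,0,0,0,-0.05,0,0,0,0,0,0,-0.1,0,0,0,0,0,0,-0.2,0,0,0,0,0,0,-0.25,0,0,0,0,0,0,-0.25,0,0,0,0,0,0,-0.25,0,0,0,0,0,0,-0.25,0,0,0,0,0,0,0,0,0,0,0,0,0,0,0]
}}

```text
time: 8.73
tool_pos: [0.5831, 0.0049, 0.201]
ee_rot: [3.141, -0.001, 0.345]
wrist_force: [-0.3, -0.1, -0.6]
width: 0.0007
finger_force: 0.0
```

```bash
python3 - <<'E'
from bench import robot
import cv2
s=robot.snapshot("side")[120:290,210:430,::-1]
cv2.imwrite("pics/c4.png",cv2.resize(s,None,fx=3,fy=3,interpolation=cv2.INTER_CUBIC))
E
```

```text
(no output)
```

View pics/c4.png

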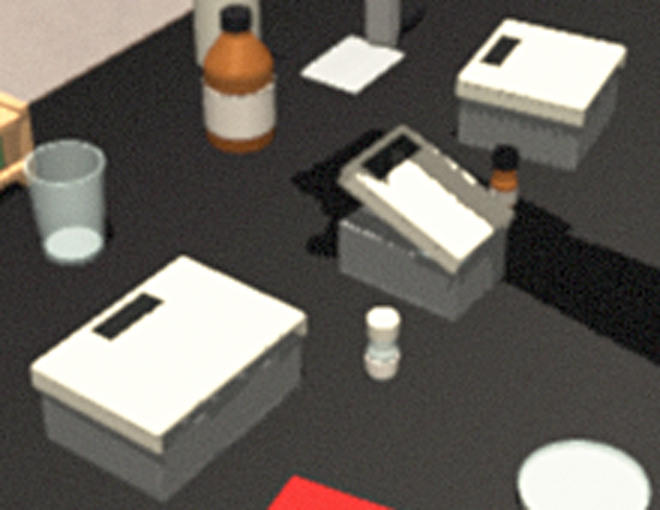

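The wide lid is flat (crop (170,350)), the narrow lid is ajar (crop (430,200)), the middle lid is shut (crop (540,70)), and the tool is clear.

```bash
python3 -c "
from bench import robot
print(robot.close_job())"
```

```text
the job is handed in; nothing more can be done
None
```

The job is handed in: in the last picture the widest case's lid is latched flat, the narrowest stands ajar, the middle-sized is still shut and the arm is clear; the hand-in returned no verdict.

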